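Load a control board under the sprung clips of the test jig

TASK

Pick up the green control board by its black pull block, lay it flat in the guide channel of the grey test jig and gently slide it, contact bar first, under the two brass clips until both have ridden over the bar and snapped down behind it, with the board resting against the red sprung buffer. Let go and leave it latched; it needs only a light push, so do not bear down on it or force it against the end, and leave the blue board, meter, fan and can alone.

Things in the scene. Friction and masses are not known exactly. Their poses are not given: they have to be found in the camera images.
- card: Green control board on an aluminium tray 130 (x) x 90 (y) x 5 mm, about 0.16 kg. Origin: centre of its underside, z up, +x the leading end. Starts flat on the bench, left or right of the jig, +x roughly away from the robot. A black pull block 16 (x) x 30 (y) mm stands at x = -52 mm, up to 44.5 mm above the underside. Parts between are under 8 mm high
- card_grip (a point): grasp point in the middle of the green board's pull block: x = -52, y = 0, z = 31 mm in the board's frame
- card_bar (a point): middle of the top of the green board's white and brass contact bar: x = 60, z = 11 mm in the board's frame. The bar is 10 mm long in x, 90 mm wide, and runs across the leading end
- jig: Grey test jig, fixed block 270 (x) x 140 (y) x 45 mm, its deck 45 mm above the origin. Origin: on the bench under the channel's centre line; the block runs from x = -140 to +130 mm; z up; +x is the sliding direction, roughly away from the robot. At its back stands a steel carriage with two brass clips and a red buffer between them
- jig_channel (a point): centre of the guide channel on the deck: x = -28, y = 0, z = 45 mm in the jig's frame. Two aluminium rails 10 mm high leave 95 mm between them from x = -100 to +45 mm, flaring to about 114 mm at the open front end, x = -140
- clip_left (a joint): lift of the brass clip at jig y = +25 mm, rad: 0 = down, 0.1 = on the bar. Its nose, 6 mm long, hangs 6 mm above the deck; its back face hooks behind the bar. That face lies anywhere from jig x = 35 to 65 mm: the carriage is clamped differently each time and not reported. A ramp reaches 27 mm to the front of the nose and 12 mm up. Sliding under takes some 6 to 14 N
- clip_right (a joint): the same for the clip at jig y = -25 mm
- buffer (a joint): travel of the red sprung buffer, m: 0 = free, grows as it is pushed in along jig +x, 2 N per mm, hard stop at 0.009. Its free face is 7 mm behind the clip noses' back faces, so a latched board keeps it pressed in by about 3 mm and the clips snap when it is about 3 to 4 mm in
- spare: Blue control board of the same shape and size with a white pull block; origin at the centre of its underside. Stays where it is
- meter: Yellow hand multimeter lying on its back, 190 x 92 x 38 mm, origin under its centre. Stays where it is
- fan: Black square axial fan 120 x 120 x 40 mm, origin under its centre. Stays where it is
- cleaner: Blue spray can with a pale top, 56 mm across, 150 mm tall, origin under its centre. Stays where it is
Not all that is in view belongs to the job. What is shaped like the card but orange is not meant.

How it is judged:
On the way:
1. both clips ride up on the contact bar of the green board, which lies flat in the channel (value of joint each of clip_left, clip_right above 0.05 rad and angle between card's own z axis and vertical below 0.1 rad and z of card in the frame of jig below 0.05 m), for 0.05 s.
At the end, for the whole second after the job is handed in: The green board lies flat (within 0.05 rad) and at rest on the jig's deck (within 3 mm), centred in the channel within 6 mm; both clips are down (below 0.03 rad) behind its contact bar and it keeps the red buffer pressed in by more than 1.5 mm (value of joint each of clip_left, clip_right below 0.03 rad and value of joint buffer above 0.0015 m and x of card in the frame of jig between -0.03 and 0.02 m and y of card in the frame of jig between -0.006 and 0.006 m and z of card in the frame of jig between 0.042 and 0.048 m and angle between card's own z axis and vertical below 0.05 rad and linear speed of card below 0.01 m/s); the robot touches nothing.
It fails at once if the board is slammed or jammed against the jig with more than 80 N (contact force between card and jig above 80 N).
It fails at once if while a clip is lifted, the board bears on the jig, its clips and its buffer with more than 35 N (contact force between card and jig above 35 N and value of joint any of clip_left, clip_right above 0.02 rad).
It fails at once if the buffer is driven hard onto its end stop (value of joint buffer above 0.0088 m).
It fails at once if the blue board, meter, fan or can is moved more than 15 mm (distance of any of spare, meter, fan, cleaner from where it was at the start of the episode above 0.015 m).
It also fails if it takes over 64 s, if anything falls off the work surface, if the arm or the gripper's body presses on something with over 40 N, if the wrist force passes 120 N, or if a joint passes its speed limit or range.

ROBOT

A 7-joint arm with a two-finger parallel gripper is mounted at the origin on the work surface. World frame = base frame: x ahead of the robot, y to its left, z up, the work surface at z = 0. Lengths are in m, angles in rad, forces in N, time in s.
With the tool pointing down it reaches from about 0.4 to 0.85 m from the base axis. Payload 10.4 kg.
Tool frame: the origin (TCP) lies midway between the tips of the shut fingers; the grasp point (between the pads) lies 19 mm behind it; z points along the fingers, y is the line along which they close (so a half turn about z gives the same grasp; the last joint's range is limited). The gripper opens to 87 mm and grips with 3 to 60 N. Pads are 19 mm wide; open, the fingers measure 117 mm over their backs; the gripper's body (75 mm by 190 mm) begins 51 mm behind the grasp point.
Start: joints at [1.185, 0.332, -0.065, 1.46, 0.022, 1.35, -0.088], TCP at [0.222, -0.584, 0.223] pointing down, gripper open.
Joint ranges: [-2.6, 2.6], [-0.5, 2.12], [-1.47, 1.34], [0.16, 2.42], [-1.27, 4.41], [0.06, 2.06], [-2.6, 2.6]. Speed limits (rad/s): [2.22, 2.22, 2.79, 2.79, 3.14, 3.14, 3.14].

INTERFACE

Orientations are given as a unit quaternion [x, y, z, w].
In Python, from bench import r gives the robot as it stands.
- The arm moves only by the tool arm_command, never from a script. Its arguments are lists of equal length, an entry for each row: "xyz": the shift along the world's x, y, z in m, a list of three; "rot": the turn, a rotation vector about the world's x, y, z in rad, a list of three. In form: {"xyz": [[tx, ty, tz], ...], "rot": [[ax, ay, az], ...]}. A call has 1 to 20 rows; each row is the pose to reach, as a shift and turn from the pose commanded when the call began; what a row does not reach only later rows make up. A row lasts 1/12 s, in which the tool goes at most 41.7 mm and 7.16 degrees, less where a joint would pass 70% of its speed; a pose out of reach is approached as far as the arm can. A call with a gripper value outside its range is refused whole. "grip" is the opening, from 0 (shut) to 1 (fully open), set as the call begins (left out, the last holds). The fingers move at their own pace and stop on an object; "squeeze" is the grip in N (left out, the last holds). Time passes only in rows, so rows that repeat a pose let the fingers close. It gives the time, the measured TCP pose, the force, the opening and the grip force at its end, in the units of the state.
- r.read_state(): the state, without advancing time (a new reading comes with each control period).
- r.camera(name): name is "side" or "top"; returns the picture (420x560x3 uint8, red, green, blue); there is no depth.
- r.camera_model(name): a dict with "fx", "fy", "cx", "cy" (pixels), "k1" (the pictures are not rectified: a ray, as slopes to the right and down, at radius r is drawn at 1 + k1 r^2 times it, then the intrinsics apply), "T" (4x4, takes a point from camera to world coordinates). Camera axes: x right, y up, looking along -z (the intrinsics and any distortion apply to the point x, -y, -z); pixel columns grow to the right and rows downward; lengths in m; the calibration is good to about 2 mm. A picture is of the moment at which its call begins. camera_model takes no time and is no camera call.
- r.close_job(): hands the job in; it is judged then, once.
Trained networks look in the newest picture that a camera, given by its name, has taken for a name from the list of things; names that differ only in an ending like _2 or _b are one class to them, and where a whole thing is asked for, a point or a joint stands for the part that bears it (a point fixed in the world has none). Each returns a list of dicts, best first, with "conf" (0 to 1); they miss things now and then, are a little off and sometimes report something else, mostly with a low value. They report only what shows in the picture. A call takes as long as a camera call. They do not tell look-alikes from the thing itself.
- r.look_for(label, camera): "at" ([x, y, z] in m, in the coordinates of the camera as it stood for that picture, good to about 4 mm: the middle of the surface that is visible of it).
- r.spot_point(label, camera): "at" ([x, y, z] in m, in the coordinates of the camera as it stood for that picture, good to about 4 mm: a listed point, or the origin of a listed thing).
The state is a dict: "time": time; "joint_positions": joint angles; "joint_vel": joint speeds; "joint_torque": joint torques, N m; "ee_pos": TCP position; "eef_rot": TCP orientation; "ft_force": force on the tool from outside, world axes, zero at the start; "torque": the same for the moment, N m; "width": finger opening in m; "grip_force": force on a finger pad.
Only numpy, scipy, OpenCV 4.12 (cv2) and the standard library are available. Lean on these libraries where they do the work, as an engineer would, in place of code of your own. Each camera call takes 0.05 s, during which the arm holds its last target. There are 200 camera calls.

## Working session

There is one attempt and no reset: what is moved stays moved. The work goes in short steps, Python scripts to look and compute and a tool call to move; the robot and the scene stay as the last step left them, time stands still between calls to the robot, and variables do not carry over. Pictures are saved under pics/ and viewed, at most 10 in all, crops included, and the job is handed in when it is done.

Besides the shell and the picture viewer there is one more tool, called after "Call:" as name(argument=value, ...), one argument or row to a line, values as JSON. arm_command: Moves the arm, as the interface text tells. Its arguments: {"type":"object","properties":{"xyz":{"type":"array"},"rot":{"type":"array"},"grip":{"type":"number"},"squeeze":{"type":"number"}},"required":["xyz","rot"]}

```bash
ls; mkdir -p pics; cat > h.py <<'E'
import numpy as np, cv2
from bench import r
def w(cam,p):
    T=np.array(r.camera_model(cam)["T"]); return (T@np.r_[p,1])[:3]
def proj(cam,P):
    m=r.camera_model(cam); T=np.linalg.inv(np.array(m["T"])); p=(T@np.r_[P,1])[:3]
    a,b=p[0]/-p[2],-p[1]/-p[2]; s=1+m["k1"]*(a*a+b*b)
    return m["fx"]*a*s+m["cx"],m["fy"]*b*s+m["cy"]
def ray(cam,u,v,z):
    m=r.camera_model(cam); T=np.array(m["T"])
    x,y=(u-m["cx"])/m["fx"],(v-m["cy"])/m["fy"]; a,b=x,y
    for _ in range(20):
        s=1+m["k1"]*(a*a+b*b); a,b=x/s,y/s
    d=T[:3,:3]@np.array([a,-b,-1]); o=T[:3,3]; return o+d*(z-o[2])/d[2]
def snap(cam,name):
    im=r.camera(cam); cv2.imwrite(f"pics/{name}.png",cv2.cvtColor(im,cv2.COLOR_RGB2BGR)); return im
E
python3 - <<'E'
from h import *
np.set_printoptions(precision=4,suppress=True)
for c in("top","side"):
    snap(c,c+"0")
    print(c,np.array(r.camera_model(c)["T"]))
    for l in("card","card_grip","card_bar","jig","jig_channel"):
        for d in r.spot_point(l,c)[:3]:
            p=w(c,d["at"]); print(c,l,round(d["conf"],2),p,np.round(proj(c,p)))
s=r.read_state();print(s["time"],s["ee_pos"],s["eef_rot"],s["ft_force"])
E
```

```text
pics
top [[ 0.0033  0.9823 -0.1872  0.3031]
 [-1.      0.0048  0.0077  0.0338]
 [ 0.0085  0.1871  0.9823  1.3582]
 [ 0.      0.      0.      1.    ]]
top card 0.89 [ 0.3516 -0.2189  0.0028] [365. 276.]
top card 0.59 [ 0.5474 -0.2714  0.0004] [380. 211.]
top card_grip 0.79 [ 0.3629 -0.4127  0.029 ] [434. 273.]
top card_grip 0.75 [ 0.3444 -0.2695  0.034 ] [385. 279.]
top card_grip 0.75 [ 0.7432 -0.2695  0.003 ] [377. 148.]
top card_bar 0.93 [ 0.3547 -0.1531  0.01  ] [343. 275.]
top card_bar 0.75 [ 0.4672 -0.4621  0.0137] [447. 237.]
top card_bar 0.7 [ 0.6085 -0.2788  0.0092] [382. 190.]
top jig 0.78 [ 0.6356 -0.0276  0.0027] [299. 182.]
top jig 0.54 [ 0.506  -0.256   0.0316] [378. 223.]
top jig_channel 0.69 [ 0.6067 -0.0271  0.0465] [299. 188.]
side [[-0.8006  0.3109 -0.5122 -0.0332]
 [-0.5992 -0.4188  0.6823  0.8255]
 [-0.0024  0.8532  0.5216  0.6831]
 [ 0.      0.      0.      1.    ]]
side card 0.73 [ 0.3504 -0.2131 -0.0001] [378. 219.]
side card 0.67 [0.7424 0.2713 0.0001] [174. 249.]
side card 0.59 [ 0.4147 -0.4355 -0.0016] [388. 187.]
side card_grip 0.84 [ 0.3372 -0.268   0.0365] [391. 203.]
side card_grip 0.83 [ 0.3682 -0.4118  0.0296] [398. 186.]
side card_grip 0.69 [ 0.4968 -0.2573  0.032 ] [344. 191.]
side card_bar 0.94 [ 0.3562 -0.1528  0.0108] [368. 224.]
side card_bar 0.86 [ 0.6092 -0.2825  0.0101] [319. 185.]
side card_bar 0.85 [ 0.4685 -0.4646  0.0161] [378. 176.]
side jig 0.75 [ 0.6327 -0.0317 -0.0011] [271. 216.]
side jig_channel 0.75 [ 0.6065 -0.0321  0.0459] [278. 205.]
side jig_channel 0.24 [0.7442 0.2735 0.0016] [173. 249.]
0.6 [ 0.2218 -0.5843  0.2226] [0.9836 0.1804 0.     0.    ] [-0.3801 -0.4697  1.2703]
```

View pics/top0.png

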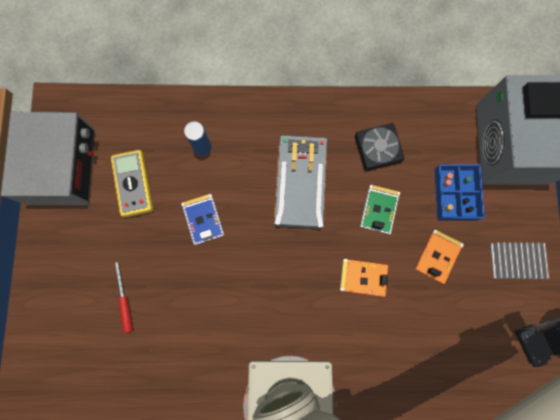

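View pics/side0.png

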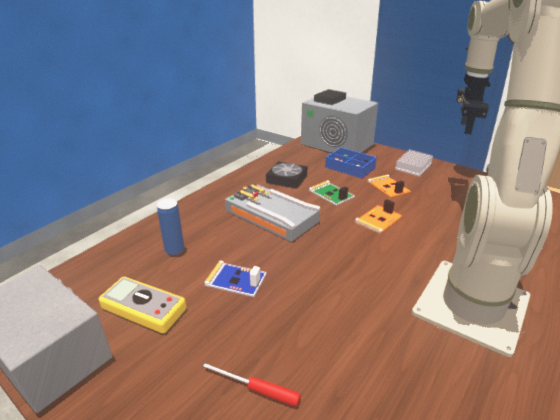

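The green board is at about (380,210) in the top view, with its block toward the robot at (378,226). The jig is at about (300,182) with its carriage near (303,150). The fan at (380,147), the orange look-alikes, the blue board at (203,220), the meter and the can are all clear of the path. I'll zoom in next for the edges.

```bash
python3 - <<'E'
from h import *
im=cv2.imread("pics/top0.png"); c=cv2.resize(im[120:240,268:408],None,fx=5,fy=5,interpolation=cv2.INTER_CUBIC); cv2.imwrite("pics/c0.png",c)
hsv=cv2.cvtColor(im,cv2.COLOR_BGR2HSV)
# green board
m=cv2.inRange(hsv,(50,80,50),(85,255,255)); m[:, :330]=0;m[:180]=0;m[240:]=0;m[:,410:]=0
ys,xs=np.nonzero(m);P=np.array([ray("top",u,v,0.005)[:2] for u,v in zip(xs,ys)])
print("green",len(P),P.mean(0),cv2.minAreaRect((P*1000).astype(np.float32)))
E
```

```text
green 763 [ 0.54924011 -0.26920222] ((545.7322387695312, -268.25445556640625), (79.53599548339844, 107.25129699707031), 75.71565246582031)
```

View pics/c0.png

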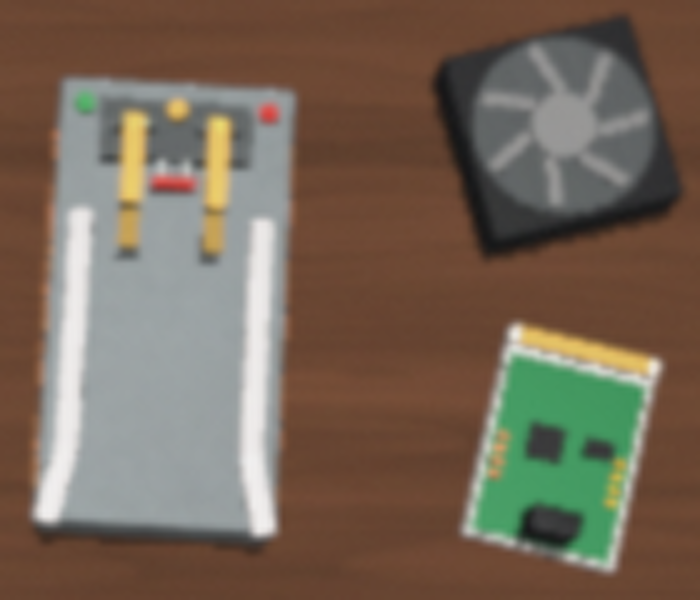

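The crop shows the board's corners at (512,325), (660,362), (613,570) and (465,533). The jig's rails run from (80,210) and (262,220) down to the flare near (68,430) and (256,435). The ramp tips are near y=250 and the buffer is at (173,183).

```bash
python3 - <<'E'
from h import *
np.set_printoptions(precision=4,suppress=True)
f=lambda x,y,z:ray("top",268+(x+.5)/5-.5,120+(y+.5)/5-.5,z)[:2]
C=[f(512,325,.008),f(660,362,.008),f(613,570,.005),f(465,533,.005)]
print("card",np.mean(C,0));e=(C[0]+C[1]-C[2]-C[3])/2;print(np.hypot(*e),np.arctan2(e[1],e[0]));e=(C[0]+C[3]-C[1]-C[2])/2;print(np.hypot(*e),np.arctan2(-e[0],e[1]))
J=[f(62,80,.045),f(295,92,.045),f(275,537,.045),f(33,525,.045)]
print("jig",np.mean(J,0),[*J]);e=(J[0]+J[1]-J[2]-J[3])/2;print(np.hypot(*e),np.arctan2(e[1],e[0]));e=(J[0]+J[3]-J[1]-J[2])/2;print(np.hypot(*e),np.arctan2(-e[0],e[1]))
# rails by white segmentation
im=cv2.imread("pics/top0.png");g=im.min(2).astype(float)
for nm,a,b in(("L",268,288),("R",312,325)):
    L=[]
    for v in range(166,204):
        row=g[v,a:b]; wt=np.clip(row-150,0,None)
        if wt.sum()>50: L.append(ray("top",(wt*np.arange(a,b)).sum()/wt.sum(),v,.055)[:2])
    L=np.array(L);k=np.polyfit(L[:,0],L[:,1],1);print(nm,len(L),L[0],L[-1],"slope",k[0],"y at .6",np.polyval(k,.6),np.std(L[:,1]-np.polyval(k,L[:,0])))
print("noseL",f(128,248,.057),"R",f(212,252,.057),"nose ramp joint",f(129,205,.057),f(215,210,.057),"buffer",f(173,190,.055))
for l in("clip_left","buffer"):
  for c in ("top","side"):
    for d in r.spot_point(l,c)[:2]: print(l,c,d["conf"],w(c,d["at"]))
E
```

```text
card [ 0.5516 -0.2705]
0.13042591786901547 -0.24872655951159106
0.09043047584621464 -0.24711841317501249
jig [ 0.6286 -0.0314] [array([0.7669, 0.0308]), array([ 0.7602, -0.1091]), array([ 0.4905, -0.0937]), array([0.4969, 0.0465])]
0.2703066176951347 -0.05760014916365271
0.14015838537793307 -0.04681649840850356
L 38 [0.6698 0.0206] [0.5587 0.0262] slope -0.05588799105258501 y at .6 0.02411390273429221 0.0002492493427914562
R 38 [ 0.6704 -0.087 ] [ 0.5593 -0.0804] slope -0.05623915364035134 y at .6 -0.08274898308710162 0.00018713745837350173
noseL [ 0.6597 -0.0084] R [ 0.6575 -0.0577] nose ramp joint [ 0.6858 -0.009 ] [ 0.6831 -0.0597] buffer [ 0.6958 -0.0351]Traceback (most recent call last):
  File "<stdin>", line 19, in <module>
ValueError: it knows: card, card_bar, card_grip, cleaner, fan, jig, jig_channel, meter, spare
```

Call:
arm_command(
  xyz=[
    [0.01,0.012,0],
    [0.035,0.04,0],
    [0.06,0.07,0],
    [0.085,0.1,0],
    [0.11,0.13,0],
    [0.135,0.158,0],
    [0.16,0.186,-0.01],
    [0.185,0.215,-0.03],
    [0.21,0.245,-0.05],
    [0.235,0.275,-0.07],
    [0.255,0.3,-0.09],
    [0.27,0.315,-0.11],
    [0.277,0.324,-0.12],
    [0.2794,0.3266,-0.12],
    [0.2794,0.3266,-0.12],
    [0.2794,0.3266,-0.12],
    [0.2794,0.3266,-0.12],
  ],
  rot=[
    [0,0,0.03],
    [0,0,0.1],
    [0,0,0.19],
    [0,0,0.28],
    [0,0,0.37],
    [0,0,0.46],
    [0,0,0.55],
    [0,0,0.64],
    [0,0,0.73],
    [0,0,0.82],
    [0,0,0.89],
    [0,0,0.94],
    [0,0,0.96],
    [0,0,0.96],
    [0,0,0.96],
    [0,0,0.96],
    [0,0,0.96],
  ],
  grip=1,
  squeeze=30,
)

```text
time: 2.02
ee_pos: [0.5009, -0.2598, 0.1039]
eef_rot: [0.79, 0.613, -0.0, 0.001]
ft_force: [-0.7, -0.3, 0.2]
width: 0.087
grip_force: 0.0
```

Call:
arm_command(
  xyz=[
    [0,0,-0.01],
    [0,0,-0.03],
    [0,0,-0.05],
    [0,0,-0.07],
    [0,0,-0.082],
    [0,0,-0.088],
    [0,0,-0.09],
    [0,0,-0.09],
    [0,0,-0.09],
  ],
  rot=[
    [0,0,0],
    [0,0,0],
    [0,0,0],
    [0,0,0],
    [0,0,0],
    [0,0,0],
    [0,0,0],
    [0,0,0],
    [0,0,0],
  ],
)

```text
time: 2.77
ee_pos: [0.5018, -0.2582, 0.0135]
eef_rot: [0.789, 0.614, 0.0, 0.001]
ft_force: [0.4, -0.2, 0.2]
width: 0.0869
grip_force: 0.0
```

```bash
python3 - <<'E'
from h import *
s=r.read_state();print(s["time"],s["ee_pos"],s["eef_rot"],s["ft_force"],s["joint_positions"])
im=snap("side","s1");cv2.imwrite("pics/s1c.png",cv2.resize(im[130:250,260:420,::-1],None,fx=5,fy=5,interpolation=cv2.INTER_CUBIC))
E
```

```text
2.7667 [ 0.50181669 -0.25815431  0.01350116] [7.89199216e-01 6.14136809e-01 3.04165611e-04 6.96530666e-04] [ 0.36058966 -0.20362144  0.15339272] [ 0.73196434  0.44310002 -0.40397211  1.81409232  0.21279629  0.92550357
 -0.01376956]
```

View pics/s1c.png

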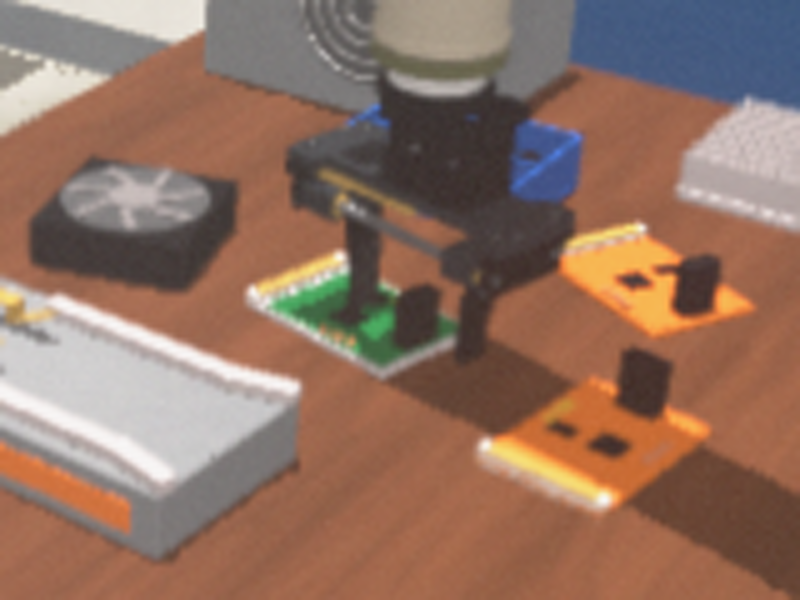

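The fingers at (360,260) and (475,320) straddle the block at (417,315) along the board's length. I'll close the gripper.

Call:
arm_command(
  xyz=[
    [0,0,0],
    [0,0,0],
    [0,0,0],
    [0,0,0],
    [0,0,0],
    [0,0,0],
    [0,0,0],
    [0,0,0],
    [0,0,0],
    [0,0,0],
  ],
  rot=[
    [0,0,0],
    [0,0,0],
    [0,0,0],
    [0,0,0],
    [0,0,0],
    [0,0,0],
    [0,0,0],
    [0,0,0],
    [0,0,0],
    [0,0,0],
  ],
  grip=0,
  squeeze=35,
)

```text
time: 3.65
ee_pos: [0.5012, -0.2577, 0.0125]
eef_rot: [0.789, 0.614, 0.0, -0.0]
ft_force: [0.8, 0.0, -0.5]
width: 0.0287
grip_force: 0.0
```

Call:
arm_command(
  xyz=[
    [0,0,0],
    [0,0,0],
    [0,0,0],
    [0,0,0],
    [0,0,0],
  ],
  rot=[
    [0,0,0],
    [0,0,0],
    [0,0,0],
    [0,0,0],
    [0,0,0],
  ],
)

```text
time: 4.07
ee_pos: [0.5012, -0.2577, 0.0126]
eef_rot: [0.789, 0.614, -0.0, -0.0]
ft_force: [-0.7, -0.4, -0.7]
width: 0.0155
grip_force: 35.0
```

```bash
python3 - <<'E'
from h import *
r.camera("top")
s=r.read_state();print(s["time"],s["ee_pos"],s["eef_rot"],s["ft_force"],s["width"],s["grip_force"])
E
```

```text
4.1167 [ 0.50114891 -0.257707    0.0125432 ] [ 7.89142008e-01  6.14210786e-01 -1.98500775e-05 -4.21052773e-05] [-0.3467864   0.34648326  0.69623889] 0.01601440810908063 34.999378812499344
```

Call:
arm_command(
  xyz=[
    [0,0,0.005],
    [0,0,0.02],
    [0,0,0.04],
    [0,0,0.06],
    [0,0,0.08],
    [0.001,0.015,0.09],
    [0.003,0.035,0.09],
    [0.006,0.06,0.09],
    [0.009,0.09,0.09],
    [0.012,0.12,0.09],
    [0.015,0.15,0.09],
    [0.018,0.18,0.09],
    [0.02,0.205,0.09],
    [0.022,0.222,0.09],
    [0.0226,0.23,0.085],
    [0.0226,0.2327,0.078],
    [0.0226,0.2327,0.07],
    [0.0226,0.2327,0.065],
    [0.0226,0.2327,0.065],
    [0.0226,0.2327,0.065],
  ],
  rot=[
    [0,0,0],
    [0,0,0],
    [0,0,0],
    [0,0,0],
    [0,0,0],
    [0,0,0.01],
    [0,0,0.03],
    [0,0,0.05],
    [0,0,0.08],
    [0,0,0.1],
    [0,0,0.13],
    [0,0,0.15],
    [0,0,0.17],
    [0,0,0.185],
    [0,0,0.192],
    [0,0,0.192],
    [0,0,0.192],
    [0,0,0.192],
    [0,0,0.192],
    [0,0,0.192],
  ],
)

```text
time: 5.78
ee_pos: [0.5234, -0.0263, 0.0769]
eef_rot: [0.727, 0.686, -0.0, -0.0]
ft_force: [-0.2, 0.2, -1.8]
width: 0.0157
grip_force: 35.0
```

```bash
python3 - <<'E'
from h import *
r.camera("side");r.camera("side")
im=snap("top","t2");cv2.imwrite("pics/t2c.png",cv2.resize(im[120:240,230:370,::-1],None,fx=5,fy=5,interpolation=cv2.INTER_CUBIC))
s=r.read_state();print(s["time"],s["ee_pos"],s["eef_rot"],s["ft_force"],s["width"],s["grip_force"])
E
```

```text
5.9333 [ 0.52406138 -0.0256241   0.07782724] [7.26984073e-01 6.86654269e-01 1.59595542e-04 2.18847578e-04] [ 0.48350891 -0.21320879 -2.83835374] 0.016073828582093053 35.00273832120001
```

View pics/t2c.png

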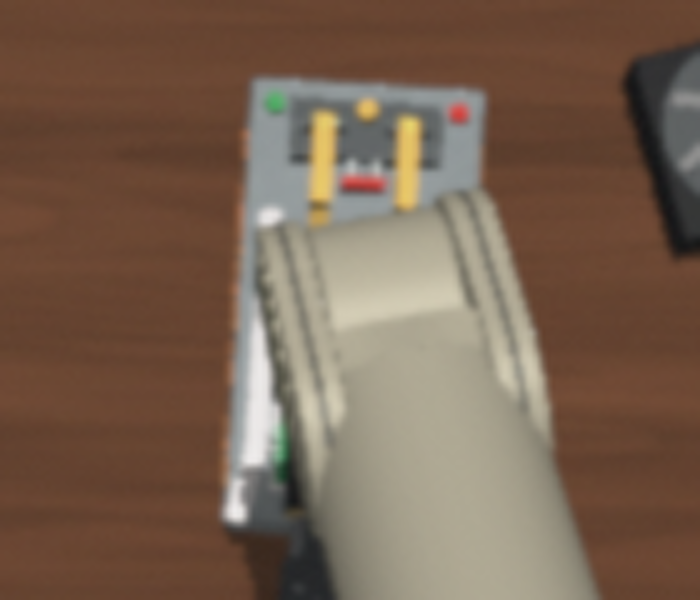

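The arm hides the board in the top view, so I'll use the side camera.

```bash
python3 - <<'E'
from h import *
np.set_printoptions(precision=4,suppress=True)
im=snap("side","s3");cv2.imwrite("pics/s3c.png",cv2.resize(im[160:250,215:335,::-1],None,fx=6.6,fy=6.6,interpolation=cv2.INTER_CUBIC))
for l in("card_bar","card","card_grip"):
    for d in r.spot_point(l,"side")[:4]: print(l,d["conf"],w("side",d["at"]))
s=r.read_state();print(s["ee_pos"])
# predicted crop pixels of card corners
o=np.array(s["ee_pos"]);y=-.056;R=np.array([[np.cos(y),-np.sin(y)],[np.sin(y),np.cos(y)]])
for q in((117,45,8),(117,-45,8),(-13,45,2.5),(-13,-45,2.5)):
    P=np.r_[o[:2]+R@np.array(q[:2])/1e3,o[2]-.0125+q[2]/1e3];u,v=proj("side",P);print(q,P,((u-215+.5)*6.6-.5,(v-160+.5)*6.6-.5))
E
```

```text
card_bar 0.79 [ 0.4659 -0.4626  0.0159]
card_bar 0.73 [ 0.6361 -0.0315  0.0759]
card 0.77 [ 0.5745 -0.0296  0.0632]
card 0.62 [ 0.3472 -0.2137 -0.0003]
card_grip 0.88 [ 0.522  -0.0257  0.1019]
card_grip 0.84 [ 0.3407 -0.2697  0.038 ]
card_grip 0.65 [ 0.3687 -0.4116  0.0303]
[ 0.524  -0.0252  0.0779]
(117, 45, 8) [0.6433 0.0132 0.0734] (np.float64(291.721626431568), np.float64(267.3564109073496))
(117, -45, 8) [ 0.6383 -0.0766  0.0734] (np.float64(418.6298936060067), np.float64(194.70866740636828))
(-13, 45, 2.5) [0.5136 0.0205 0.0679] (np.float64(516.8739472453299), np.float64(375.53947923562606))
(-13, -45, 2.5) [ 0.5085 -0.0694  0.0679] (np.float64(639.8935004168079), np.float64(293.5335465324414))
```

View pics/s3c.png

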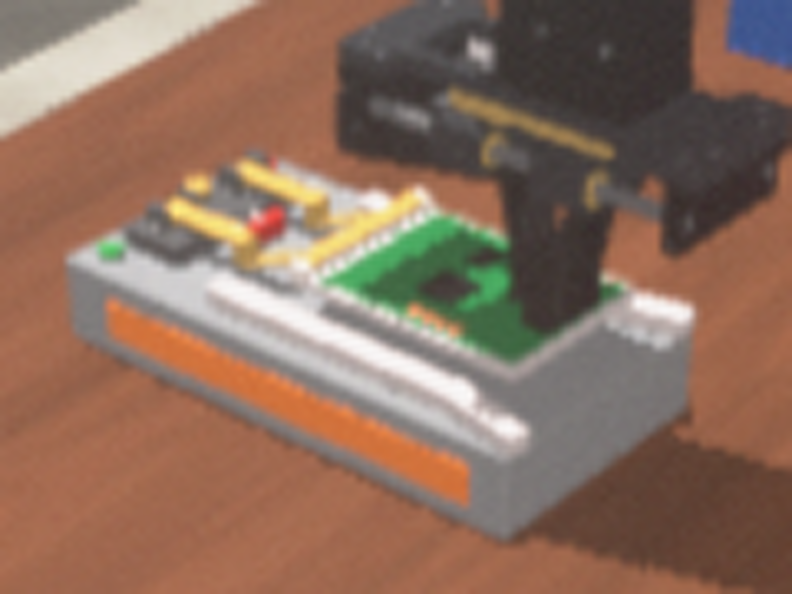

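The corners at about (295,270), (430,192) and (515,375) match the predicted ones, so the board is aligned over the channel. I'll lower it gently.

Call:
arm_command(
  xyz=[
    [0,0,-0.002],
    [0,0,-0.005],
    [0,0,-0.008],
    [0,0,-0.011],
    [0,0,-0.013],
    [0,0,-0.015],
    [0,0,-0.016],
    [0,0,-0.017],
    [0,0,-0.018],
    [0,0,-0.0185],
    [0,0,-0.019],
    [0,0,-0.019],
    [0,0,-0.019],
  ],
  rot=[
    [0,0,0],
    [0,0,0],
    [0,0,0],
    [0,0,0],
    [0,0,0],
    [0,0,0],
    [0,0,0],
    [0,0,0],
    [0,0,0],
    [0,0,0],
    [0,0,0],
    [0,0,0],
    [0,0,0],
  ],
)

```text
time: 7.22
ee_pos: [0.5239, -0.025, 0.0586]
eef_rot: [0.727, 0.687, 0.0, 0.0]
ft_force: [0.0, 0.4, -2.0]
width: 0.0158
grip_force: 35.0
```

Call:
arm_command(
  xyz=[
    [0,0,-0.0004],
    [0,0,-0.0008],
    [0,0,-0.001],
    [0,0,-0.001],
    [0,0,-0.001],
  ],
  rot=[
    [0,0,0],
    [0,0,0],
    [0,0,0],
    [0,0,0],
    [0,0,0],
  ],
)

```text
time: 7.63
ee_pos: [0.5239, -0.025, 0.0576]
eef_rot: [0.727, 0.687, 0.0, 0.0]
ft_force: [-0.3, -0.4, -0.8]
width: 0.0157
grip_force: 35.0
```

```bash
python3 - <<'E'
from h import *
im=snap("side","s4");cv2.imwrite("pics/s4c.png",cv2.resize(im[170:250,220:325,::-1],None,fx=7.5,fy=7.5,interpolation=cv2.INTER_CUBIC))
s=r.read_state();print(s["time"],s["ee_pos"],s["eef_rot"],s["ft_force"],s["torque"])
E
```

```text
7.6833 [ 0.52386278 -0.02503682  0.05762372] [7.26620532e-01 6.87039005e-01 5.87222484e-05 6.79627657e-05] [-0.14310214 -0.65739814 -1.8048336 ] [-0.05510649 -0.03157262 -0.00625887]
```

View pics/s4c.png

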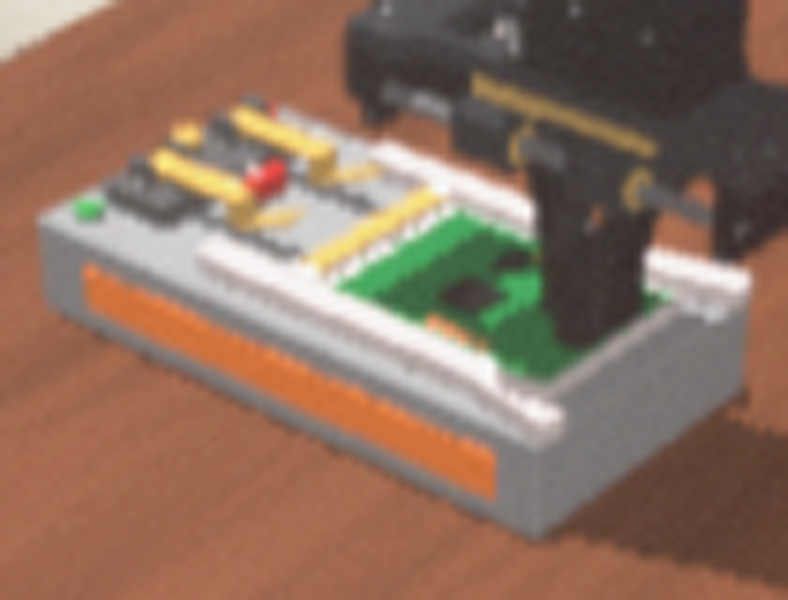

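The board sits flat between both rails, with the ramps ahead of the bar at (250,220) and (340,180). I'll slide it along the jig's +x.

Call:
arm_command(
  xyz=[
    [0.001,-0.0001,0],
    [0.003,-0.0002,0],
    [0.006,-0.0003,0],
    [0.009,-0.0005,0],
    [0.012,-0.0007,0],
    [0.015,-0.0008,0],
    [0.018,-0.001,0],
    [0.021,-0.0012,0],
    [0.023,-0.0013,0],
    [0.025,-0.0014,0],
    [0.026,-0.0015,0],
    [0.026,-0.0015,0],
  ],
  rot=[
    [0,0,0],
    [0,0,0],
    [0,0,0],
    [0,0,0],
    [0,0,0],
    [0,0,0],
    [0,0,0],
    [0,0,0],
    [0,0,0],
    [0,0,0],
    [0,0,0],
    [0,0,0],
  ],
)

```text
time: 8.68
ee_pos: [0.5501, -0.0265, 0.0576]
eef_rot: [0.727, 0.687, 0.0, 0.0]
ft_force: [-0.3, 0.3, -1.2]
width: 0.0159
grip_force: 35.0
```

Call:
arm_command(
  xyz=[
    [0.001,-0.0001,0],
    [0.002,-0.0001,0],
    [0.003,-0.0002,0],
    [0.004,-0.0002,0],
    [0.005,-0.0003,0],
    [0.006,-0.0003,0],
    [0.007,-0.0004,0],
    [0.008,-0.0004,0],
    [0.009,-0.0005,0],
    [0.01,-0.0006,0],
    [0.011,-0.0006,0],
    [0.012,-0.0007,0],
    [0.012,-0.0007,0],
  ],
  rot=[
    [0,0,0],
    [0,0,0],
    [0,0,0],
    [0,0,0],
    [0,0,0],
    [0,0,0],
    [0,0,0],
    [0,0,0],
    [0,0,0],
    [0,0,0],
    [0,0,0],
    [0,0,0],
    [0,0,0],
  ],
)

```text
time: 9.77
ee_pos: [0.5614, -0.0271, 0.0576]
eef_rot: [0.727, 0.687, -0.0, -0.0]
ft_force: [-5.1, 0.6, 3.8]
width: 0.0157
grip_force: 35.0
```

Call:
arm_command(
  xyz=[
    [0.001,-0.0001,0],
    [0.002,-0.0001,0],
    [0.003,-0.0002,0],
    [0.004,-0.0002,0],
    [0.005,-0.0003,0],
    [0.006,-0.0003,0],
    [0.007,-0.0004,0],
    [0.008,-0.0004,0],
    [0.008,-0.0004,0],
    [0.008,-0.0004,0],
  ],
  rot=[
    [0,0,0],
    [0,0,0],
    [0,0,0],
    [0,0,0],
    [0,0,0],
    [0,0,0],
    [0,0,0],
    [0,0,0],
    [0,0,0],
    [0,0,0],
  ],
)

```text
time: 10.6
ee_pos: [0.5692, -0.0275, 0.0575]
eef_rot: [0.727, 0.687, -0.001, -0.0]
ft_force: [-6.6, -0.5, 5.0]
width: 0.0155
grip_force: 35.0
```

Call:
arm_command(
  xyz=[
    [0.001,-0.0001,0],
    [0.002,-0.0001,0],
    [0.003,-0.0002,0],
    [0.004,-0.0002,0],
    [0.005,-0.0003,0],
    [0.006,-0.0003,0],
    [0.006,-0.0003,0],
    [0.006,-0.0003,0],
  ],
  rot=[
    [0,0,0],
    [0,0,0],
    [0,0,0],
    [0,0,0],
    [0,0,0],
    [0,0,0],
    [0,0,0],
    [0,0,0],
  ],
)

```text
time: 11.27
ee_pos: [0.5752, -0.0278, 0.0576]
eef_rot: [0.727, 0.687, -0.001, -0.0]
ft_force: [-7.6, 0.1, 2.8]
width: 0.0156
grip_force: 35.0
```

Call:
arm_command(
  xyz=[
    [0.0005,0,0],
    [0.001,-0.0001,0],
    [0.0015,-0.0001,0],
    [0.002,-0.0001,0],
    [0.0025,-0.0001,0],
    [0.003,-0.0002,0],
    [0.0035,-0.0002,0],
    [0.004,-0.0002,0],
    [0.004,-0.0002,0],
  ],
  rot=[
    [0,0,0],
    [0,0,0],
    [0,0,0],
    [0,0,0],
    [0,0,0],
    [0,0,0],
    [0,0,0],
    [0,0,0],
    [0,0,0],
  ],
)

```text
time: 12.02
ee_pos: [0.5791, -0.028, 0.0576]
eef_rot: [0.727, 0.687, -0.001, -0.001]
ft_force: [-7.3, 0.4, 5.3]
width: 0.0157
grip_force: 35.0
```

```bash
python3 - <<'E'
from h import *
im=snap("side","s5");cv2.imwrite("pics/s5c.png",cv2.resize(im[170:240,220:310,::-1],None,fx=8.5,fy=8.5,interpolation=cv2.INTER_CUBIC))
s=r.read_state();print(s["time"],s["ee_pos"],s["eef_rot"],s["ft_force"],s["torque"])
E
```

```text
12.0667 [ 0.57909578 -0.02800739  0.05758175] [ 7.26576366e-01  6.87085235e-01 -6.31553048e-04 -5.14703699e-04] [-7.52721026  0.18556067  5.43746183] [0.05226455 1.42450638 0.01090984]
```

View pics/s5c.png

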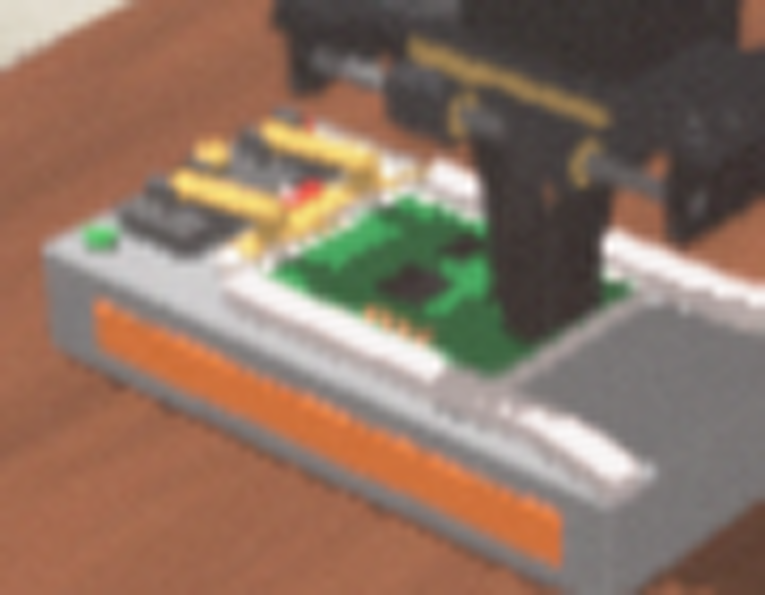

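The clips are lifted on the bar at (275,215) and (370,170), and the buffer is just ahead of it. I'll carry on in small steps.

Call:
arm_command(
  xyz=[
    [0.0005,0,0],
    [0.001,-0.0001,0],
    [0.0015,-0.0001,0],
    [0.002,-0.0001,0],
    [0.0025,-0.0001,0],
    [0.003,-0.0002,0],
    [0.003,-0.0002,0],
  ],
  rot=[
    [0,0,0],
    [0,0,0],
    [0,0,0],
    [0,0,0],
    [0,0,0],
    [0,0,0],
    [0,0,0],
  ],
)

```text
time: 12.65
ee_pos: [0.5811, -0.0281, 0.0576]
eef_rot: [0.727, 0.687, -0.001, -0.001]
ft_force: [-12.9, -0.2, 9.4]
width: 0.0158
grip_force: 35.0
```

Call:
arm_command(
  xyz=[
    [0.0003,0,0],
    [0.0006,0,0],
    [0.0009,-0.0001,0],
    [0.0012,-0.0001,0],
    [0.0015,-0.0001,0],
    [0.0015,-0.0001,0],
  ],
  rot=[
    [0,0,0],
    [0,0,0],
    [0,0,0],
    [0,0,0],
    [0,0,0],
    [0,0,0],
  ],
)

```text
time: 13.15
ee_pos: [0.582, -0.0281, 0.0575]
eef_rot: [0.727, 0.687, -0.002, -0.002]
ft_force: [-16.9, -0.1, 13.0]
width: 0.0156
grip_force: 35.1
```

Call:
arm_command(
  xyz=[
    [0,0,0.0003],
    [0,0,0.0006],
    [0.0003,0,0.0006],
    [0.0006,0,0.0006],
    [0.0009,-0.0001,0.0006],
    [0.0009,-0.0001,0.0006],
  ],
  rot=[
    [0,0,0],
    [0,0,0],
    [0,0,0],
    [0,0,0],
    [0,0,0],
    [0,0,0],
  ],
)

```text
time: 13.65
ee_pos: [0.5834, -0.0283, 0.0576]
eef_rot: [0.727, 0.687, -0.001, -0.001]
ft_force: [-10.7, 0.1, 3.3]
width: 0.0154
grip_force: 35.0
```

```bash
python3 - <<'E'
from h import *
im=snap("side","s6");cv2.imwrite("pics/s6c.png",cv2.resize(im[170:240,220:310,::-1],None,fx=8.5,fy=8.5,interpolation=cv2.INTER_CUBIC))
s=r.read_state();print(s["time"],s["ee_pos"],s["eef_rot"],s["ft_force"],s["torque"])
E
```

```text
13.7 [ 0.583444   -0.02834968  0.05757783] [ 0.72652279  0.68713966 -0.0014443  -0.00128066] [-11.05810367   0.39680135   3.85758378] [0.1323199  1.91095523 0.00945   ]
```

View pics/s6c.png

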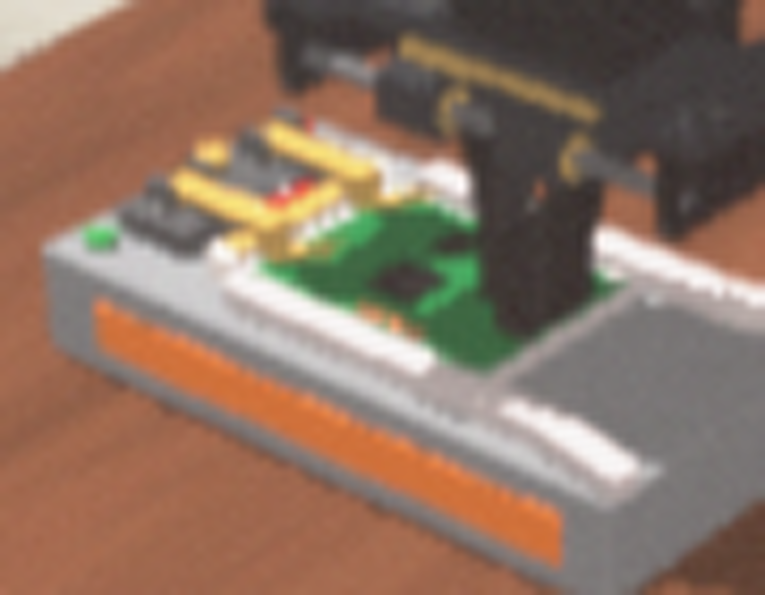

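The clips look dropped behind the bar at (280,235) and (365,190), and the push force has fallen with almost no yaw moment. I'll ease back and check that the latch holds.

Call:
arm_command(
  xyz=[
    [-0.0005,0,0],
    [-0.001,0.0001,0],
    [-0.0015,0.0001,0],
    [-0.002,0.0001,0],
    [-0.0025,0.0001,0],
    [-0.003,0.0002,0],
    [-0.003,0.0002,0],
  ],
  rot=[
    [0,0,0],
    [0,0,0],
    [0,0,0],
    [0,0,0],
    [0,0,0],
    [0,0,0],
    [0,0,0],
  ],
)

```text
time: 14.28
ee_pos: [0.5828, -0.0283, 0.0581]
eef_rot: [0.727, 0.687, 0.001, 0.0]
ft_force: [3.1, 0.1, -5.8]
width: 0.0156
grip_force: 35.1
```

The board is hooked: the force reversed after only 0.6 mm. I'll neutralise the load and release.

Call:
arm_command(
  xyz=[
    [0.0003,0,-0.0003],
    [0.0006,0,-0.0005],
    [0.0006,0,-0.0005],
    [0.0006,0,-0.0005],
  ],
  rot=[
    [0,0,0],
    [0,0,0],
    [0,0,0],
    [0,0,0],
  ],
)

```text
time: 14.62
ee_pos: [0.5828, -0.0282, 0.0577]
eef_rot: [0.727, 0.687, -0.0, -0.0]
ft_force: [-0.7, 1.7, -1.4]
width: 0.0157
grip_force: 35.0
```

Call:
arm_command(
  xyz=[
    [0,0,0],
    [0,0,0],
    [0,0,0],
    [0,0,0],
    [0,0,0],
    [0,0,0],
  ],
  rot=[
    [0,0,0],
    [0,0,0],
    [0,0,0],
    [0,0,0],
    [0,0,0],
    [0,0,0],
  ],
  grip=0.6,
)

```text
time: 15.12
ee_pos: [0.5829, -0.0284, 0.0578]
eef_rot: [0.727, 0.687, 0.0, 0.0]
ft_force: [0.5, -0.3, -0.5]
width: 0.0471
grip_force: 0.0
```

Call:
arm_command(
  xyz=[
    [0,0,0.005],
    [0,0,0.02],
    [0,0,0.04],
    [0,0,0.06],
    [0,0,0.08],
    [-0.02,0,0.1],
    [-0.04,-0.03,0.12],
    [-0.06,-0.06,0.13],
    [-0.08,-0.09,0.13],
    [-0.09,-0.12,0.13],
    [-0.1,-0.15,0.13],
    [-0.1,-0.18,0.13],
    [-0.1,-0.2,0.13],
    [-0.1,-0.2,0.13],
    [-0.1,-0.2,0.13],
  ],
  rot=[
    [0,0,0],
    [0,0,0],
    [0,0,0],
    [0,0,0],
    [0,0,0],
    [0,0,0],
    [0,0,0],
    [0,0,0],
    [0,0,0],
    [0,0,0],
    [0,0,0],
    [0,0,0],
    [0,0,0],
    [0,0,0],
    [0,0,0],
  ],
)

```text
time: 16.37
ee_pos: [0.4826, -0.2291, 0.1879]
eef_rot: [0.727, 0.686, 0.0, -0.0]
ft_force: [-0.8, 0.3, -0.6]
width: 0.0522
grip_force: 0.0
```

```bash
python3 - <<'E'
from h import *
a=snap("side","s7")[170:240,225:305,::-1];b=snap("top","t7")[140:210,265:345,::-1]
cv2.imwrite("pics/s7c.png",np.hstack([cv2.resize(x,(400,350),interpolation=cv2.INTER_CUBIC) for x in(a,b)]))
E
```

```text
(no output)
```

View pics/s7c.png

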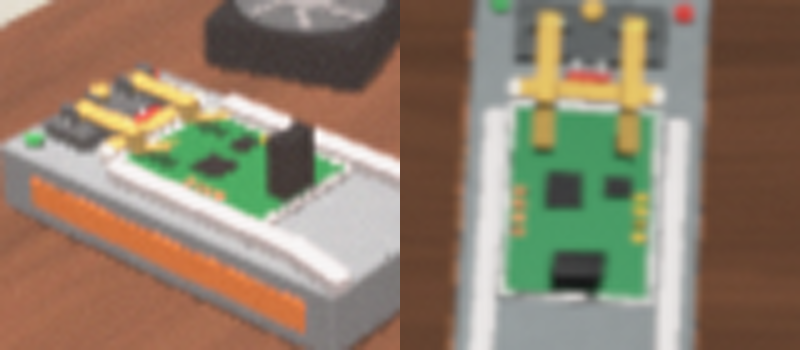

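The board lies flat and centred in the channel. Both clip noses, at (543,105) and (628,105), are behind the bar and the buffer at (588,77) is touching it. I'll hand it in.

```bash
python3 -c "
from bench import r
print(r.close_job())"
```

```text
the job is handed in; nothing more can be done
None
```

The green board is latched under both clips, lying flat in the channel against the red buffer; I've released it and handed the job in at about 16 s. No verdict came back, so this rests on the last pictures and the latch holding when I pulled back on it.

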